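Refit and hold in the push knob of the bag sealer

ROBOT

A 7-joint arm with a two-finger parallel gripper is mounted at the origin on the work surface. World frame = base frame: x ahead of the robot, y to its left, z up, the work surface at z = 0. Lengths are in m, angles in degrees, forces in N, time in s.
With the tool pointing down it reaches from about 0.425 to 0.875 m from the base axis. Payload 9.9 kg.
Tool frame: the origin (TCP) lies at the very end of the fingers, on their centre line; the grasp point (between the pads) lies hold_point_z behind it (hold_point_z is the distance from the TCP to the grasp point, in m); z points along the fingers, y is the line along which they close (so a half turn about z gives the same grasp; the last joint's range is limited). The gripper opens to 85 mm and grips with 20 to 120 N. Pads are 22 mm wide; open, the fingers measure 114 mm over their backs; the gripper's body (76 mm by 85 mm) begins 54 mm behind the grasp point. The pads swing forward as they close: fully open they stand 13 mm farther back than shut.
Start: joints at [65.443, 32.985, 1.427, 82.34, -0.859, 64.687, -3.237], TCP at [0.228, -0.635, 0.231] pointing down, gripper open.
Joint ranges: [-157.87, 157.87], [-19.46, 123.44], [-87.15, 90], [11.01, 140.99], [-62.26, 242.26], [9.8, 113.94], [-161.44, 161.44]. Speed limits (degrees/s): [127.2, 127.2, 172.46, 172.46, 180, 180, 180].

INTERFACE

Orientations are given as [roll, pitch, yaw] about the fixed x, y, z axes, in that order (R = Rz(yaw) Ry(pitch) Rx(roll)).
In Python, from cell import * gives the robot as it stands.
- The arm moves only by the tool drive_tool, never from a script. Its argument "rows" is a list of rows, each a list of 7 numbers: the shift along the tool's x, y, z in m, then the turn, a rotation vector about the tool's x, y, z in degrees, then the closure in counts, from 0 (fully open) to 255 (shut). In form: [[x, y, z, ax, ay, az, grip], ...]. A call has exactly 10 rows; each row shifts and turns the commanded pose from where the row before left it, along the tool's axes as they then stand; what a row does not reach is not made up. A row lasts 1/10 s, in which the tool goes at most 50 mm and 8.59 degrees, less where a joint would pass 70% of its speed; a pose out of reach is approached as far as the arm can. A call with a gripper value outside its range is refused whole. The fingers move at their own pace and stop on an object; "newtons" is the grip in N (left out, the last holds). Time passes only in rows, so rows that do not move let the fingers close, or fill a call up. It gives the time, the measured TCP pose, the force, the opening and the grip force at its end, in the units of the state.
- observe(): the state, without advancing time (a new reading comes with each control period).
- capture(name): name is "scene" or "top"; returns a dict with "image" (400x640x3 uint8, red, green, blue), "camera_matrix" (3x3 intrinsics, pixels), "world_from_camera" (4x4, takes a point from camera to world coordinates). Camera axes: x right, y up, looking along -z (the intrinsics and any distortion apply to the point x, -y, -z); pixel columns grow to the right and rows downward; lengths in m; the calibration is good to about 2 mm. A picture is of the moment at which its call begins. There is no depth.
- hand_in(): hands the job in; it is judged then, once.
Trained networks look in a picture, given as the dict that the camera call returned (one of the last four; its "shot" number tells which), for a name from the list of things; names that differ only in an ending like _2 or _b are one class to them, and where a whole thing is asked for, a point or a joint stands for the part that bears it (a point fixed in the world has none). Each returns a list of dicts, best first, with "conf" (0 to 1); they miss things now and then, are a little off and sometimes report something else, mostly with a low value. They report only what shows in the picture. A call takes as long as a camera call. They do not tell look-alikes from the thing itself.
- silhouettes(picture, name): "pixels" (400x640 bool, what is visible of it) and "pixel" ([column, row] in pixels, amid what is visible of it).
- tip_of(picture, name): "pixel" ([column, row] in pixels: a listed point, or the origin of a listed thing).
The state is a dict: "time_s": time; "joint_positions": joint angles; "qd": joint speeds; "joint_torque": joint torques, N m; "position": TCP position; "orientation": TCP orientation; "ft_force": force on the tool from outside, world axes, zero at the start; "moment": the same for the moment, N m; "finger_gap": finger opening in m; "grasp_force": force on a finger pad.
Only numpy, scipy, OpenCV 4.12 (cv2) and the standard library are available. Lean on these libraries where they do the work, as an engineer would, in place of code of your own. Each camera call takes 0.05 s, during which the arm holds its last target. There are 200 camera calls.

TASK

The black pointer knob has come off the push-and-turn control of the bag sealer. Turn the knob until the flat in its bore matches the flat on the sealer's bare D-shaft, push it all the way home on the shaft, then press the control fully in with it and finish while still holding the knob pressed in. Leave the other things on the bench where they are.

Things in the scene. Friction and masses are not known exactly. Their poses are not given: they have to be found in the camera images.
- knob_mid (a point): Centre (on the axis, 18 mm above the underside) of the loose black pointer knob to be fitted, standing upright on the bench: 36 mm high, a round skirt 40 mm across and 16 mm high with a straight grip bar on top, 12 mm wide, 20 mm high. The bar runs from x = -18 to +18 mm, sides parallel from -18 to +12, then a pointed nose with a white line. +x: where the nose points; z up. About 80 g.
- knob_bore (a point): Mouth of the same knob's D-shaped bore, at the centre of its underside; axes as knob_mid. The bore is 13 mm deep and 13 mm across; its flat is 2.5 mm from the axis, on the nose's side (+x).
- knob_nose (a point): Tip of the same knob's nose, at the top of the bar: 18 mm along +x and 18 mm up from knob_mid; axes as knob_mid.
- shaft_tip (a point): Centre of the top end of the bare upright steel D-shaft on the sealer's control panel. 12 mm across, its one flat 2 mm from the axis and facing +x of this point; z up; top edge chamfered by about 1 mm. It stands 20 mm above the panel, its tip 95 mm above the bench. It moves in when pushed, and can be turned (0.2 N m of friction).
- push (a joint): How far the D-shaft is pushed in (m): 0 out, 0.004 fully in, at its stop. A spring returns it: 3.6 N to start moving, 8.4 N at the stop. The knob slides on with 0.5 mm of play all round if nose and shaft flat point the same way within about 6 degrees; home, its bore's end rests on the tip: knob_mid 5 mm above shaft_tip, 6 mm of gap below the skirt.
- sealer: The bag sealer, fixed on the bench: a grey control housing, 130 mm (x) by 120 mm (y) by 75 mm high, centred on this origin, which lies at bench height straight below the shaft. Sealing beam, raised upper jaw (65 mm and more from the shaft, up to 190 mm high at its far end), film roll and a low bag table (out to x = -122 mm, from y = 90 mm) stretch 430 mm from it along +y.
- round_knob: A smaller plain round black knob, 26 mm across and 19 mm high, lying about; not wanted. Origin under its centre.
- tape_roll: Roll of amber tape lying flat, 60 mm across, 24 mm high. Origin under its centre. Not wanted.
- screwdriver: Screwdriver lying along its x axis, 170 mm long, 26 mm thick. Origin under its middle. Not wanted.
- cutter: Box cutter lying along its x axis, about 160 mm long, 22 mm wide, 14 mm high. Origin under its handle's middle. Not wanted.
- spool: Grey wire spool standing upright, 68 mm across, 50 mm high. Origin under its centre. Not wanted.
- shell_box: Small blue open box of connector shells, 110 by 85 by 50 mm. Origin under its centre. Not wanted.
There are look-alikes about, which are no part of the job. Leave any purple look-alike of the part that bears knob_mid alone.

How it is judged:
By the outcome, as a careful person would: the job done as asked, in the order asked, and still so for the second after the job is handed in, while the arm keeps its last pose, push and grip.
It also fails if it takes over 48 s, if anything falls off the work surface, if the arm or the gripper's body presses on something with over 40 N, if the wrist force passes 120 N, or if a joint passes its speed limit or range.

## Working session

There is one attempt and no reset: what is moved stays moved. The work goes in short steps, Python scripts to look and compute and a tool call to move; the robot and the scene stay as the last step left them, time stands still between calls to the robot, and variables do not carry over. Pictures are saved under pics/ and viewed, at most 10 in all, crops included, and the job is handed in when it is done.

Besides the shell and the picture viewer there is one more tool, called in YAML: its name, and indented under it one key for each argument. drive_tool: Moves the arm, as the interface text tells. Its arguments: {"type":"object","properties":{"rows":{"type":"array"},"newtons":{"type":"number"}},"required":["rows"]}

```bash
mkdir -p pics; ls; cat > h.py <<'E'
from cell import *
import numpy as np, cv2
def ray(p,px):
    K=np.array(p["camera_matrix"]);T=np.array(p["world_from_camera"])
    d=np.linalg.inv(K)@np.array([px[0],px[1],1.]);d=T[:3,:3]@np.array([d[0],-d[1],-d[2]])
    return T[:3,3],d
def atz(p,px,z):
    o,d=ray(p,px);return o+d*(z-o[2])/d[2]
def proj(p,X):
    K=np.array(p["camera_matrix"]);T=np.array(p["world_from_camera"])
    c=T[:3,:3].T@(np.array(X)-T[:3,3]);c=K@np.array([c[0],-c[1],-c[2]]);return c[:2]/c[2]
def tri(a,pa,b,pb):
    A=[];B=[]
    o1,d1=ray(a,pa);o2,d2=ray(b,pb)
    s=np.linalg.lstsq(np.c_[d1,-d2],o2-o1,rcond=None)[0]
    P,Q=o1+d1*s[0],o2+d2*s[1];return (P+Q)/2,np.linalg.norm(P-Q)
E
python3 - <<'E'
from h import *
np.set_printoptions(precision=4,suppress=True)
o=observe();print({k:np.round(v,3) for k,v in o.items()})
import cell;print([n for n in dir(cell) if not n.startswith('_')])
P={n:capture(n) for n in("scene","top")}
for n,p in P.items():
    cv2.imwrite(f"pics/{n}0.png",p["image"][:,:,::-1]);print(n,np.array(p["world_from_camera"])[:3],np.array(p["camera_matrix"])[0], [k for k in p])
    for t in("knob_mid","knob_nose","knob_bore","shaft_tip","sealer","round_knob"):
        zz={"knob_mid":.018,"knob_nose":.036,"shaft_tip":.095}.get(t,0)
        print(t,[(np.round(r["pixel"],1),round(r["conf"],2),atz(p,r["pixel"],zz)[:2]) for r in tip_of(p,t)[:4]])
E
```

```text
pics
{'time_s': np.float64(0.0), 'joint_positions': array([65.443, 33.033,  1.421, 82.388, -0.863, 64.687, -3.237]), 'qd': array([-0.015, -0.033,  0.068,  0.028, -0.038,  0.012, -0.03 ]), 'joint_torque': array([  0.001, -76.576,   2.25 , -28.598,   0.015,   0.013,   0.   ]), 'position': array([ 0.228, -0.635,  0.23 ]), 'orientation': array([-179.902,    0.001,   19.758]), 'ft_force': array([-0.73 ,  0.36 , -0.054]), 'moment': array([0.007, 0.044, 0.03 ]), 'grasp_force': np.float64(0.0), 'finger_gap': np.float64(0.085)}
['PlanningError', 'capture', 'hand_in', 'hold_point_z', 'observe', 'silhouettes', 'tip_of']
scene [[-0.1787 -0.5297  0.8292  1.3736]
 [ 0.9838 -0.0867  0.1567  0.0171]
 [-0.0111  0.8438  0.5366  0.5907]] [493.0728   0.     318.7354] ['image', 'camera_matrix', 'world_from_camera', 'shot']
knob_mid [(array([282. , 209.4]), 0.91, array([ 0.5301, -0.2217])), (array([320.7, 214.7]), 0.88, array([ 0.5366, -0.1373])), (array([284.3, 228.2]), 0.8, array([ 0.596 , -0.2007]))]
knob_nose [(array([281. , 230.1]), 0.67, array([ 0.6276, -0.1986])), (array([265.9, 201.4]), 0.59, arra
[... 945 characters left out ...]
369, -0.1423]))]
knob_nose [(array([335.6, 196. ]), 0.87, array([ 0.6155, -0.191 ])), (array([308.5, 225.4]), 0.81, array([ 0.5558, -0.137 ]))]
knob_bore [(array([339.8, 202.5]), 0.64, array([ 0.6056, -0.2015])), (array([354.5, 242.4]), 0.64, array([ 0.5223, -0.2326])), (array([396.1, 236.3]), 0.23, array([ 0.5358, -0.3196]))]
shaft_tip [(array([438.8, 184.1]), 0.55, array([ 0.6337, -0.3819])), (array([189.4, 201.5]), 0.54, array([0.5965, 0.0844])), (array([339., 196.]), 0.47, array([ 0.6095, -0.1948]))]
sealer [(array([203.4, 205.8]), 0.7, array([0.5959, 0.0856])), (array([283.6, 134.2]), 0.61, array([ 0.7512, -0.0805]))]
round_knob [(array([328. , 286.7]), 0.42, array([ 0.4307, -0.1779]))]
```

```bash
python3 - <<'E'
import cv2,numpy as np
a=cv2.imread("pics/scene0.png");b=cv2.imread("pics/top0.png")
cv2.imwrite("pics/b0.png",cv2.resize(b,(800,500)))
c=cv2.resize(a[180:260,240:360],(800,533),interpolation=cv2.INTER_CUBIC)
d=cv2.resize(b[170:270,280:400],(720,600),interpolation=cv2.INTER_CUBIC)
cv2.imwrite("pics/c0.png",c);cv2.imwrite("pics/d0.png",d)
E
```

```text
(no output)
```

View pics/b0.png

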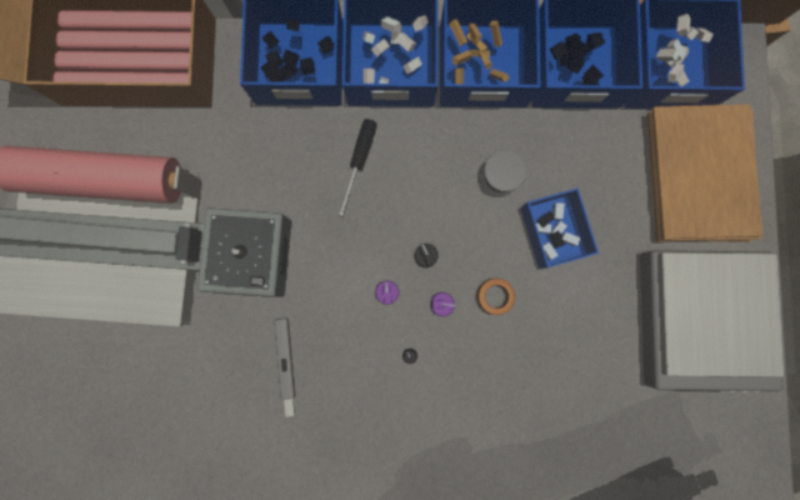

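View pics/d0.png

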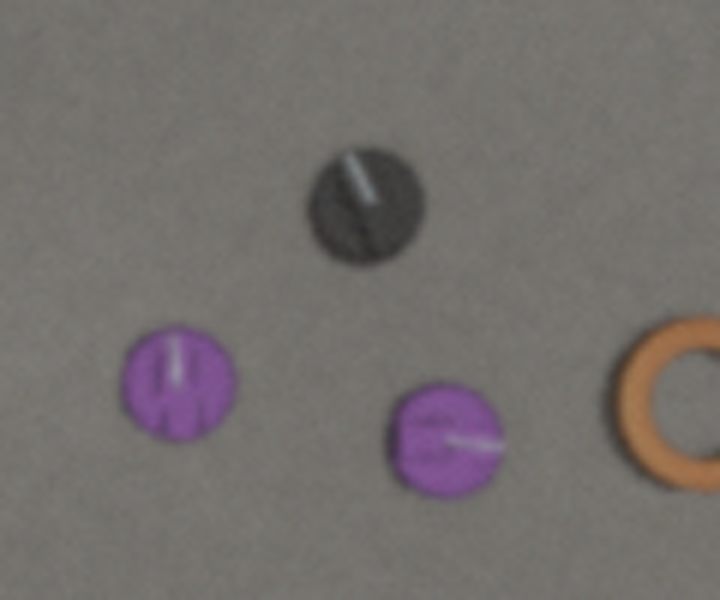

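View pics/scene0.png

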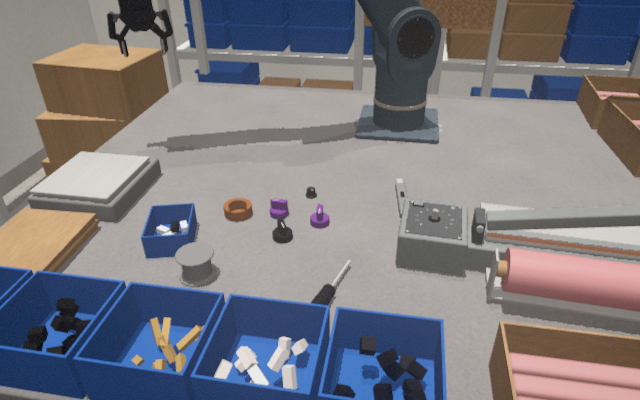

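The wanted knob is the black pointer knob at top pixel (341,204). The others are purple look-alikes at (310,234) and (354,243), and a plain round black knob at (328,285). The sealer shaft is at about (190,201).

```bash
python3 - <<'E'
from h import *
np.set_printoptions(precision=4,suppress=True)
# average several frames to cut noise
acc={}
for n in("top","scene"):
    ps=[capture(n) for _ in range(8)]; acc[n]=(ps[-1],np.mean([p["image"].astype(float) for p in ps],0))
t,T=acc["top"];s,S=acc["scene"]
np.savez("pics/avg.npz",T=T,S=S)
def crop(I,x,y,r,sz):return cv2.resize(np.clip(I[y-r:y+r,x-r:x+r]*1.3,0,255).astype(np.uint8)[:,:,::-1],(sz,sz),interpolation=cv2.INTER_CUBIC)
cv2.imwrite("pics/e0.png",np.hstack([crop(T,190,201,18,400),crop(S,435,213,18,400)]))
# knob: skirt circle (z=0..0.016) and line
r=T[185:225,320:365];m=(r.max(2)<70).astype(np.uint8)
n,l,st,c=cv2.connectedComponentsWithStats(m);i=1+np.argmax(st[1:,4]);print("dark blob",st[i],c[i]+[320,185],atz(t,c[i]+[320,185],.016))
for a,b in [((338.3,195.3),(342.5,203.8))]:
    A,B=atz(t,a,.036),atz(t,b,.036);d=A-B;print(A,B,np.degrees(np.arctan2(d[1],d[0])))
for nm in("knob_mid","knob_nose"):
    for x in tip_of(t,nm):
        if abs(x["pixel"][0]-341)<8 and abs(x["pixel"][1]-203)<12:
            for y in tip_of(s,nm):
                print(nm,x["pixel"],y["pixel"],tri(t,x["pixel"],s,y["pixel"]))
for x in tip_of(t,"shaft_tip"):
  for y in tip_of(s,"shaft_tip"): print("shaft",x["pixel"],y["pixel"],tri(t,x["pixel"],s,y["pixel"]),atz(t,x["pixel"],.095),atz(s,y["pixel"],.095))
# housing top outline in top image
for x in silhouettes(t,"sealer")[:1]:
    ys,xs=np.nonzero(x["pixels"]);print(xs.min(),xs.max(),ys.min(),ys.max())
print(hold_point_z)
E
```

```text
dark blob [ 12  10  18  19 229] [340.5721 204.8734] [ 0.5993 -0.2023  0.016 ]
[ 0.617  -0.1965  0.036 ] [ 0.5999 -0.205   0.036 ] 26.502722673878775Traceback (most recent call last):
  File "<stdin>", line 17, in <module>
ValueError: only the last four pictures can be asked about
```

View pics/e0.png

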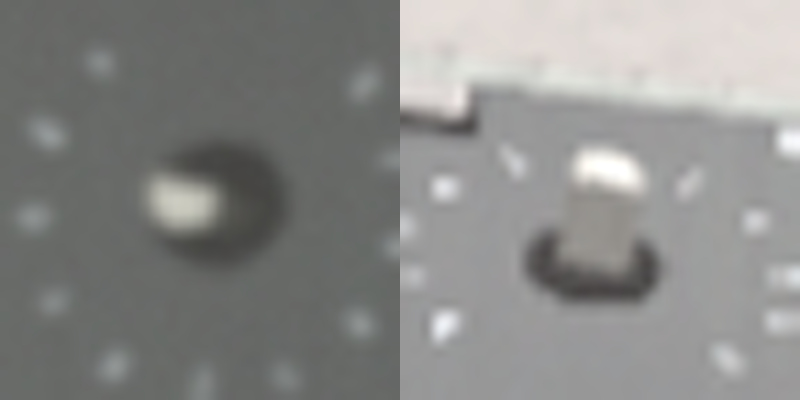

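```bash
cat > fit.py <<'E'
from h import *
from scipy.optimize import least_squares
np.set_printoptions(precision=4,suppress=True)
Z=np.load("pics/avg.npz");t=capture("top");s=capture("scene")
for nm in("shaft_tip",):
  print([(x["pixel"],x["conf"],atz(p,x["pixel"],.095)[:2]) for p in(t,s) for x in tip_of(p,nm)[:3]])
for nm,z in(("knob_mid",.018),("knob_nose",.036)):
  print(nm,[(x["pixel"],atz(p,x["pixel"],z)[:2]) for p in(t,s) for x in tip_of(p,nm)[:3]])
Q=6
def poly(cx,cy,a,R,f):
    th0=np.arccos(f/R);th=np.linspace(th0,2*np.pi-th0,60)+a
    return np.c_[cx+R*np.cos(th),cy+R*np.sin(th),np.full(60,.095)]
def render(p,X,x0,y0,n):
    px=np.array([proj(p,x) for x in X])
    m=np.zeros((n*Q,n*Q),np.uint8)
    cv2.fillPoly(m,[np.round((px-[x0,y0]+.5)*Q*16-8).astype(np.int32)],255,cv2.LINE_AA,4)
    return cv2.resize(m.astype(np.float32)/255,(n,n),interpolation=cv2.INTER_AREA)
n=13
for name,p,I,x0,y0 in(("top",t,Z["T"],182,195),("scene",s,Z["S"],428,203)):
    G=I[y0:y0+n,x0:x0+n].mean(2)
    yy,xx=np.mgrid[:n,:n]
    if name=="scene": w=(yy<8).astype(float)
    else: w=np.ones((n,n))
    c0=atz(p,[188.6,201.3] if name=="top" else [435,210.8],.095)
    best=[]
    def cost(v,R,f,sg):
        M=cv2.GaussianBlur(render(p,poly(v[0],v[1],v[2],R,f),x0,y0,n),(0,0),sg)
        A=np.c_[M.ravel(),np.ones(n*n),xx.ravel(),yy.ravel()]*w.reshape(-1,1)
        b=(G*w).ravel();k=np.linalg.lstsq(A,b,rcond=None)[0];return np.sum((A@k-b)**2),k[0]
    from scipy.optimize import minimize
    for R,f in((.006,.002),(.005,.001),(.005,.002)):
      for sg in(.5,.8):
        res=[]
        for a in np.radians(np.arange(0,360,30)):
            q=minimize(lambda v:cost([c0[0]+v[0]*.002,c0[1]+v[1]*.002,a+v[2]*.3],R,f,sg)[0],[0,0,0],method="Nelder-Mead",options=dict(initial_simplex=[[0,0,0],[1,0,0],[0,1,0],[0,0,1]],maxiter=120))
            res.append((q.fun,np.degrees(a+q.x[2]*.3),c0[0]+q.x[0]*.002,c0[1]+q.x[1]*.002))
        res.sort();print(name,R,f,sg,[np.round(r,4) for r in res[:3]])
E
python3 fit.py
```

```text
[([187.5, 201.9], 0.52, array([0.5957, 0.088 ])), ([229.1, 284.2], 0.16, array([0.4451, 0.0058])), ([432.5, 209.3], 0.4, array([0.5987, 0.0814]))]
knob_mid [([310.2, 233.0], array([ 0.5408, -0.1402])), ([352.9, 245.1], array([ 0.517 , -0.2277])), ([281.8, 208.5], array([ 0.5268, -0.223 ])), ([315.2, 218.5], array([ 0.5522, -0.146 ]))]
knob_nose [([306.3, 226.5], array([ 0.5535, -0.1326])), ([364.7, 243.0], array([ 0.5217, -0.2497])), ([337.2, 196.6], array([ 0.6144, -0.1943])), ([284.1, 228.5], array([ 0.6215, -0.194 ])), ([265.4, 200.5], array([ 0.529 , -0.2571])), ([283.5, 237.1], array([ 0.6488, -0.1885]))]
top 0.006 0.002 0.5 [array([5995.2347,  -14.0307,    0.5994,    0.0869]), array([5996.7658,  345.877 ,    0.5993,    0.0869]), array([5999.0509,  -14.1315,    0.5994,    0.087 ])]
top 0.006 0.002 0.8 [array([6101.5315,  346.122 ,    0.5994,    0.0869]), array([6102.5804,  -13.98  ,    0.5994,    0.0869]), array([6103.5465,  -13.8285,    0.5994,    0.087 ])]
top 0.005 0.001 0.5 [array([8951.3687,  349.6798,    0.5993,    0.087 ]), array([9039.8822,  343.9329,    0.5991,    0.086
[... 1001 characters left out ...]
4,   362.8962,     0.5999,     0.0859]), array([10181.9002,     3.203 ,     0.5999,     0.0859]), array([10198.5764,     3.8849,     0.5999,     0.086 ])]
scene 0.005 0.001 0.8 [array([9895.8309,  353.9014,    0.6008,    0.0859]), array([9900.3265,  353.2869,    0.6007,    0.0859]), array([9904.5211,   -3.5789,    0.6008,    0.0859])]
scene 0.005 0.002 0.5 [array([9771.1529,   -4.6852,    0.5995,    0.0859]), array([9789.3396,  361.3021,    0.5995,    0.086 ]), array([9796.5375,    2.8772,    0.5995,    0.0859])]
scene 0.005 0.002 0.8 [array([9802.2768,  347.8997,    0.6003,    0.0859]), array([9804.3017,  352.9789,    0.6003,    0.086 ]), array([9807.0802,   -7.8488,    0.6004,    0.086 ])]
```

```bash
python3 -c "
from h import *
print(hold_point_z)"
```

```text
0.0187
```

drive_tool:
  rows:
    - [0.02, -0.011, 0, 0, 0, 0, 0]
    - [0.04, -0.0225, 0, 0, 0, 0, 0]
    - [0.04, -0.0225, 0, 0, 0, 0, 0]
    - [0.04, -0.0225, 0, 0, 0, 0, 0]
    - [0.04, -0.0225, 0, 0, 0, 0, 0]
    - [0.04, -0.0225, 0, 0, 0, 0, 0]
    - [0.04, -0.0225, 0, 0, 0, 0, 0]
    - [0.04, -0.0225, 0, 0, 0, 0, 0]
    - [0.04, -0.0225, 0, 0, 0, 0, 0]
    - [0.04, -0.0225, 0, 0, 0, 0, 0]

```text
time_s: 2.9
position: [0.5147, -0.3044, 0.2316]
orientation: [180.0, -0.0, 19.8]
ft_force: [0.4, -0.2, 0.2]
finger_gap: 0.0855
grasp_force: 0.0
```

drive_tool:
  rows:
    - [0.038, -0.0223, 0, 0, 0, 0, 0]
    - [0.038, -0.0223, 0, 0, 0, 0, 0]
    - [0.038, -0.0223, 0, 0, 0, 0, 0]
    - [0, 0, 0, 0, 0, -6.7, 0]
    - [0, 0, 0.03, 0, 0, 0, 0]
    - [0, 0, 0.045, 0, 0, 0, 0]
    - [0, 0, 0.045, 0, 0, 0, 0]
    - [0, 0, 0.03, 0, 0, 0, 0]
    - [0, 0, 0, 0, 0, 0, 0]
    - [0, 0, 0, 0, 0, 0, 0]

```text
time_s: 3.9
position: [0.5986, -0.2045, 0.0818]
orientation: [-180.0, 0.0, 26.5]
ft_force: [0.4, 0.6, 0.3]
finger_gap: 0.0854
grasp_force: 0.0
```

```bash
python3 - <<'E'
from h import *
print(observe()["position"],observe()["orientation"])
a=capture("top")["image"][160:250,290:390];b=capture("scene")["image"][160:250,230:330]
cv2.imwrite("pics/f0.png",np.hstack([cv2.resize(x[:,:,::-1],(400,360),interpolation=cv2.INTER_CUBIC) for x in(a,b)]))
E
```

```text
[ 0.59857561 -0.20450834  0.08184089] [-1.79992687e+02  7.38926457e-03  2.64524938e+01]
```

View pics/f0.png

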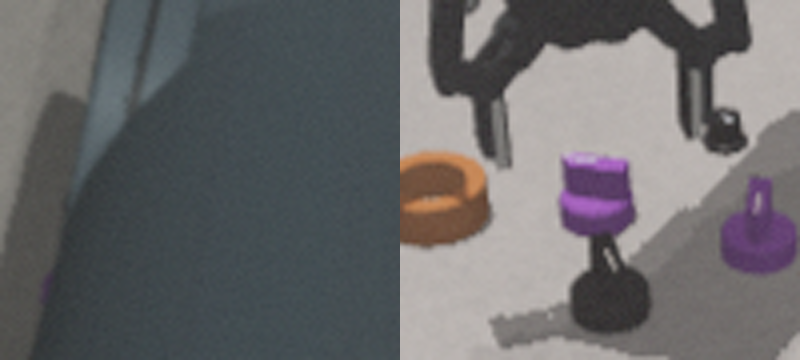

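The scene crop shows the open fingers straddling the black knob at scene pixel (282,232), with both purple knobs clear of them. I'll descend and grip.

drive_tool:
  rows:
    - [0, 0, 0.03, 0, 0, 0, 0]
    - [0, 0, 0.025, 0, 0, 0, 0]
    - [0, 0, 0.009, 0, 0, 0, 0]
    - [0, 0, 0, 0, 0, 0, 0]
    - [0, 0, 0, 0, 0, 0, 255]
    - [0, 0, 0, 0, 0, 0, 255]
    - [0, 0, 0, 0, 0, 0, 255]
    - [0, 0, 0, 0, 0, 0, 255]
    - [0, 0, 0, 0, 0, 0, 255]
    - [0, 0, 0, 0, 0, 0, 255]
  newtons: 60

```text
time_s: 5.0
position: [0.5986, -0.2045, 0.0178]
orientation: [180.0, -0.0, 26.5]
ft_force: [-0.8, -0.0, 4.7]
finger_gap: 0.0108
grasp_force: 59.0
```

drive_tool:
  rows:
    - [0, 0, -0.02, 0, 0, 0, 255]
    - [0, 0, -0.04, 0, 0, 0, 255]
    - [0, 0, -0.04, 0, 0, 0, 255]
    - [0, 0, -0.03, 0, 0, 0, 255]
    - [0, 0, 0, 0, 0, 7.7, 255]
    - [0, 0, 0, 0, 0, 7.7, 255]
    - [0, 0, 0, 0, 0, 7.7, 255]
    - [0, 0, 0, 0, 0, 7.7, 255]
    - [0, 0, 0, 0, 0, 7.7, 255]
    - [0, 0, 0, 0, 0, 0, 255]

```text
time_s: 6.0
position: [0.5982, -0.2041, 0.1471]
orientation: [180.0, 0.0, -12.1]
ft_force: [0.0, 0.1, -0.1]
finger_gap: 0.0106
grasp_force: 58.5
```

```bash
python3 - <<'E'
from h import *
np.set_printoptions(precision=4,suppress=True)
o=observe();print(o["position"],o["orientation"],o["finger_gap"],o["ft_force"])
t=capture("top");s=capture("scene")
for p,n in((t,"top"),(s,"scene")):
  for k in("knob_mid","knob_nose","knob_bore"):
    print(n,k,[(x["pixel"],round(x["conf"],2)) for x in tip_of(p,k)[:4]])
print(proj(s,o["position"]),proj(t,o["position"]))
u,v=map(int,proj(s,o["position"]))
g=lambda I,u,v,r:cv2.resize(I[v-r:v+r,u-r:u+r,::-1],(400,400),interpolation=cv2.INTER_CUBIC)
a,b=map(int,proj(t,o["position"]))
cv2.imwrite("pics/g0.png",np.hstack([g(s["image"],u,v,30),g(t["image"],a,b,40)]))
E
```

```text
[ 0.5982 -0.2041  0.1471] [179.9889   0.0307 -12.1461] 0.010584617784473276 [ 0.0344  0.1269 -0.0778]
top knob_mid [([188.2, 201.5], 0.2)]
top knob_nose []
top knob_bore []
scene knob_mid [([283.5, 207.1], 0.82), ([277.0, 171.2], 0.67), ([317.5, 214.5], 0.51), ([308.0, 196.7], 0.39)]
scene knob_nose [([266.8, 196.8], 0.78), ([275.9, 170.2], 0.69)]
scene knob_bore [([317.2, 221.4], 0.83), ([278.0, 215.9], 0.77), ([279.0, 184.1], 0.59)]
[278.8572 172.0396] [345.8982 199.4245]
```

View pics/g0.png

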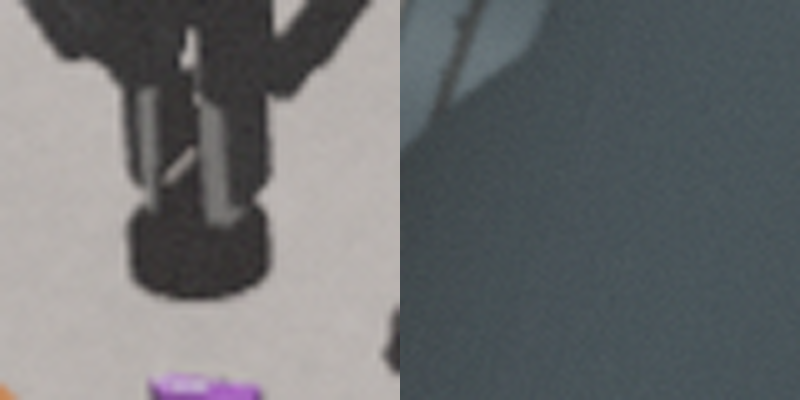

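The scene crop shows the black knob held level in the fingers, its skirt spanning columns 267 to 288 and its bottom edge at row 187. The top camera is blocked by the arm. Moving over the shaft.

drive_tool:
  rows:
    - [-0.0045, -0.0203, 0, 0, 0, 0, 255]
    - [-0.0089, -0.0406, 0, 0, 0, 0, 255]
    - [-0.0089, -0.0406, 0, 0, 0, 0, 255]
    - [-0.0089, -0.0406, 0, 0, 0, 0, 255]
    - [-0.0089, -0.0406, 0, 0, 0, 0, 255]
    - [-0.0089, -0.0406, 0, 0, 0, 0, 255]
    - [-0.0089, -0.0406, 0, 0, 0, 0, 255]
    - [-0.0044, -0.0206, 0, 0, 0, 0, 255]
    - [0, 0, 0.02, 0, 0, 0, 255]
    - [0, 0, 0, 0, 0, 0, 255]

```text
time_s: 7.4
position: [0.5954, 0.0877, 0.1255]
orientation: [179.9, 0.2, -11.9]
ft_force: [-0.4, 0.2, -0.9]
finger_gap: 0.0106
grasp_force: 58.6
```

```bash
cat > look.py <<'E'
from h import *
import sys
from scipy.optimize import minimize
np.set_printoptions(precision=4,suppress=True)
o=observe();P=np.array(o["position"]);print(P,o["orientation"],o["ft_force"],o["finger_gap"])
ps=[capture("scene") for _ in range(4)];s=ps[-1];I=np.mean([p["image"].astype(float) for p in ps],0)
zb=P[2]-.0178
yaw=np.radians(o["orientation"][2])
u,v=map(int,proj(s,[P[0],P[1],zb]))
n=44;x0,y0=u-n//2,v-n//2
G=I[y0:y0+n,x0:x0+n].mean(2)
cv2.imwrite(sys.argv[1],cv2.resize(np.clip(I[y0:y0+n,x0:x0+n,::-1]*1.2,0,255).astype(np.uint8),(528,528),interpolation=cv2.INTER_CUBIC))
# skirt hull silhouette, lower part only
Q=6;th=np.linspace(0,2*np.pi,80)
def model(c):
    X=[[c[0]+.02*np.cos(a),c[1]+.02*np.sin(a),z] for a in th for z in(zb,zb+.016)]
    px=np.array([proj(s,x) for x in X],np.float32);h=cv2.convexHull(px)[:,0]
    m=np.zeros((n*Q,n*Q),np.uint8);cv2.fillPoly(m,[np.round((h-[x0,y0]+.5)*Q*16-8).astype(np.int32)],255,cv2.LINE_AA,4)
    return cv2.GaussianBlur(cv2.resize(m.astype(np.float32)/255,(n,n),interpolation=cv2.INTER_AREA),(0,0),.6)
c0=P[:2]+.003*np.array([np.cos(yaw),np.sin(yaw)])
vb=proj(s,[c0[0],c0[1],zb])[1]-y0; vt=proj(s,[c0[0],c0[1],zb+.016])[1]-y0
yy,xx=np.mgrid[:n,:n];
uc=proj(s,[c0[0],c0[1],zb])[0]-x0
w=((yy>vt+1)&(yy<vb+9)&(abs(xx-uc)<15)).astype(float)
# mask out the shaft below
w[(yy>vb+5)&(abs(xx-uc)<5)]=0
def cost(q):
    M=model(c0+.002*q);A=np.c_[M.ravel(),np.ones(n*n),xx.ravel()]*w.reshape(-1,1);b=(G*w).ravel()
    k=np.linalg.lstsq(A,b,rcond=None)[0];return np.sum((A@k-b)**2)/w.sum()
r=minimize(cost,[0,0],method="Nelder-Mead",options=dict(initial_simplex=[[-.5,-.5],[1,0],[0,1]]))
c=c0+.002*r.x;d=c-P[:2];print("knob c",c,r.fun,"off toolx",d@[np.cos(yaw),np.sin(yaw)],"tooly",d@[np.sin(yaw),-np.cos(yaw)])
E
python3 look.py pics/h0.png
```

```text
[0.5954 0.0877 0.1255] [179.9326   0.1779 -11.9023] [-0.4118  0.2389 -0.9469] 0.01060163067911105
knob c [0.6004 0.0847] 267.40977846337233 off toolx 0.005546913282504761 tooly 0.0018893783721514903
```

View pics/h0.png

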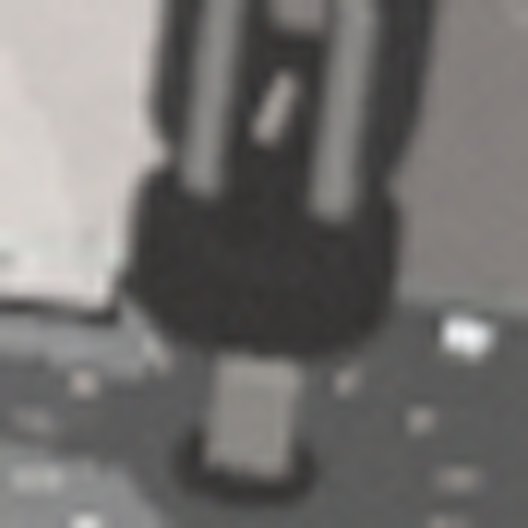

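```bash
cat > edge.py <<'E'
from h import *
np.set_printoptions(precision=4,suppress=True)
def run(N=6,zoff=.0178):
    o=observe();P=np.array(o["position"]);yaw=np.radians(o["orientation"][2])
    ps=[capture("scene") for _ in range(N)];s=ps[-1];I=np.mean([p["image"].astype(float).mean(2) for p in ps],0)
    o=observe();P=np.array(o["position"]);print("P",P,"yaw",o["orientation"],o["ft_force"])
    zb=P[2]-zoff;ct=np.array([np.cos(yaw),np.sin(yaw)]);c=P[:2]+.004*ct
    def edge(pt,d,L=4):  # strongest step along d around pt, subpixel by gradient centroid
        t=np.arange(-L,L+.01,.1);x=(pt[0]+t*d[0]).astype(np.float32);y=(pt[1]+t*d[1]).astype(np.float32)
        v=cv2.remap(I.astype(np.float32),x[None],y[None],cv2.INTER_CUBIC)[0]
        g=np.gradient(cv2.GaussianBlur(v[None],(0,0),4)[0]);g=np.clip(g,0,None);i=np.argmax(g[5:-5])+5
        k=slice(max(0,i-10),i+11);return (g[k]*t[k]).sum()/g[k].sum(),g[i]
    for it in range(4):
        A=[];b=[]
        def pj(c,x,y,z):return proj(s,[c[0]+x,c[1]+y,z])
        cam=np.array(s["world_from_camera"])[:2,3]-c;cam/=np.linalg.norm(cam);lat=np.array([-cam[1],cam[0]])
        for a in np.radians([-70,-60,-50,-40,-35,35,40,50,60,70]):  # front underside rim
            q=.02*(cam*np.cos(a)+lat*np.sin(a));q2=q*1.05
            p=pj(c,*q,zb);d=pj(c,*q2,zb)-p;d/=np.linalg.norm(d)
            A.append([d@(pj(c+e,*q,zb)-p)/1e-3 for e in(np.array([1e-3,0]),np.array([0,1e-3]))]);e,g=edge(p,d);b.append(e)
        for sg in(-1,1):
            for z in(.004,.007,.010):
                q=.02*(cam*.02+lat*sg);p=pj(c,*q,zb+z);d=pj(c,*(q*1.05),zb+z)-p;d/=np.linalg.norm(d)
                A.append([d@(pj(c+e,*q,zb+z)-p)/1e-3 for e in(np.array([1e-3,0]),np.array([0,1e-3]))]);e,g=edge(p,d);b.append(e)
        A=np.array(A);b=np.array(b)*1e-3
        W=np.ones(len(b))
        for _ in range(10):
            k=np.linalg.lstsq(A*W[:,None]*1e-3,b*W,rcond=None)[0];r=(A@k*1e-3-b);W=1/np.sqrt(1+(r/.0003)**2)
        c=c+np.clip(k,-.004,.004)
    d=c-P[:2];print("knob",c,"toolx off",d@ct,"tooly off",d@[ct[1],-ct[0]],"res px",np.round(r*1e3,1))
    # shaft: left/right edges below the knob
    out=[]
    for z in(.080,.083,.086):
        us=[]
        for sg in(-1,1):
            q=.006*lat*sg*(1 if True else 0)
            p=proj(s,[.6+q[0],.0865+q[1],z]);d=proj(s,[.6+q[0]*1.1,.0865+q[1]*1.1,z])-p;d/=np.linalg.norm(d)
            # shaft is brighter: negate
            global _
            t=np.arange(-3,3.01,.1);v=cv2.remap(I.astype(np.float32),(p[0]+t*d[0]).astype(np.float32)[None],(p[1]+t*d[1]).astype(np.float32)[None],cv2.INTER_CUBIC)[0]
            g=np.clip(-np.gradient(cv2.GaussianBlur(v[None],(0,0),4)[0]),0,None);i=np.argmax(g);k=slice(max(0,i-10),i+11)
            us.append(p+d*(g[k]*t[k]).sum()/g[k].sum())
        m=(us[0]+us[1])/2;out.append(m);X=proj(s,[.6,.0865,z]);du=m-X
        print("shaft z",z,"dlat mm",1e3*(du[0])/(493/np.linalg.norm(np.array(s["world_from_camera"])[:3,3]-[.6,.0865,z])),"width mm",np.linalg.norm(us[1]-us[0])/(493)*np.linalg.norm(np.array(s["world_from_camera"])[:3,3]-[.6,.0865,z])*1e3)
    print("lat dir",lat)
if __name__=="__main__": run()
E
python3 edge.py
```

```text
File "edge.py", line 39
    global _
    ^^^^^^^^
SyntaxError: name '_' is assigned to before global declaration
```

```bash
sed -i '/global _/d' edge.py; python3 edge.py
```

```text
P [0.5969 0.0866 0.1277] yaw [-179.986    -0.0234  -12.0692] [-0.8385 -0.6388 -0.3821]
knob [0.6048 0.0836] toolx off 0.00832776088374148 tooly off 0.0012398863152409932 res px [-1.5  1.3  0.7  0.1 -0.1 -1.1 -0.6  1.8  1.1  1.2  0.2  0.1  0.1  0.1
  0.1  0.3]
shaft z 0.08 dlat mm -0.4126135213389954 width mm 13.032472237195584
shaft z 0.083 dlat mm -0.5695297908573009 width mm 12.812303470406732
shaft z 0.086 dlat mm -0.5236118948397136 width mm 12.438799992355657
lat dir [0.0863 0.9963]
```

```bash
python3 - <<'E'
from h import *
np.set_printoptions(precision=2,suppress=True,linewidth=200)
P=np.array(observe()["position"]);print(P)
ps=[capture("scene") for _ in range(6)];s=ps[-1];I=np.mean([p["image"].astype(float).mean(2) for p in ps],0)
for z in(.080,.086,.095,.110,.118):print("shaft axis",z,proj(s,[.6,.0865,z]))
u,v=proj(s,[.6,.0865,.118]);u=int(u);
print("cols",u-15,u+15)
for r in range(int(v)-6,int(v)+24,2):print(r,I[r,u-15:u+16].astype(int))
from numpy import cos,sin
for dx in(0,.003,.006):
  c=P[:2]+dx*np.array([cos(np.radians(-12)),sin(np.radians(-12))]);print("front rim",dx,proj(s,[c[0]+.02,c[1]-.0017,P[2]-.0178]))
E
```

```text
[0.6  0.09 0.13]
shaft axis 0.08 [434.43 216.78]
shaft axis 0.086 [434.81 214.06]
shaft axis 0.095 [435.38 209.95]
shaft axis 0.11 [436.34 203.  ]
shaft axis 0.118 [436.86 199.24]
cols 421 451
193 [164 165 167 167 166 146 107  64  83 109 113  79  50  43  44  46  48  45  46  84 108 112  92  62  49  51  68  99 106 107 106]
195 [167 167 167 166 117  60  49  51  72  89  97  67  47  46  45  44  47  46  46  97 111 113  95  61  50  67  98 105 105 105 106]
197 [166 164 164 153  90  47  50  49  49  48  48  44  45  44  46  47  45  46  48  80  97  98  66  49  47  48  78 101 105 105 106]
199 [157 162 165 138  79  45  48  47  48  47  50  48  44  47  46  46  47  45  47  48  47  46  46  46  45  46  60  97 107 107 106]
201 [163 167 167 115  58  46  47  46  47  47  48  50  47  47  49  48  49  49  49  46  48  48  48  46  46  47  79 100 104 105 106]
203 [168 171 112  69  52  47  47  46  48  46  47  46  46  47  50  47  48  48  47  46  46  45  46  46  46  45  95 107 105 107 106]
205 [123 113  77  97  77  52  48  46  47  46  45  47  46  47  47  45  45  45  47  45  45  45  46  45  45  51  81  87  90  91  9
[... 434 characters left out ...]
 77  85 108 113 112 113 112 114  96  80  76  77  76  77  76  75  77  76  76  75  75  75]
215 [ 81  79  77  76  76  77  77  76  70  65  91 110 112 112 114 112 114  90  77  77  76  76  77  75  76  77  76 104 103  83  75]
217 [ 77  76  77  76  76  78  76  63  51  50  95 111 113 112 112 112 107  70  57  74  76  76  77  77  76  76  75  77  77  75  76]
219 [116 106 101  98  84  77  77  63  49  50  55  56  70  75  84  89  78  56  47  62  74  77  76  76  77  76  77  75  75  89 102]
221 [115 116 115 115 104  83  76  77  71  64  61  54  50  48  49  48  49  54  65  74  76  74  77  76  76  77  77  76  76  77  77]
front rim 0 [435.59 208.05]
front rim 0.003 [435.26 208.91]
front rim 0.006 [434.92 209.78]
```

The view shows the knob (rows 193–209, centre about column 436) 14 mm above the shaft (centre column 434.4 at row 215). It's about 1.3 mm short in +y. I'll correct that and touch down gently.

drive_tool:
  rows:
    - [-0.0003, -0.0013, 0, 0, 0, 0, 255]
    - [0, 0, 0.006, 0, 0, 0, 255]
    - [0, 0, 0.006, 0, 0, 0, 255]
    - [0, 0, 0.003, 0, 0, 0, 255]
    - [0, 0, 0.0015, 0, 0, 0, 255]
    - [0, 0, 0, 0, 0, 0, 255]
    - [0, 0, 0, 0, 0, 0, 255]
    - [0, 0, 0, 0, 0, 0, 255]
    - [0, 0, 0, 0, 0, 0, 255]
    - [0, 0, 0, 0, 0, 0, 255]

```text
time_s: 9.2
position: [0.5961, 0.0882, 0.1106]
orientation: [180.0, 0.1, -12.0]
ft_force: [-3.0, 1.3, -2.5]
finger_gap: 0.0104
grasp_force: 58.4
```

drive_tool:
  rows:
    - [0, 0, 0.001, 0, 0, 0, 255]
    - [0, 0, 0.001, 0, 0, 0, 255]
    - [0, 0, 0, 0, 0, 0, 255]
    - [0, 0, 0, 0, 0, 0, 255]
    - [0, 0, 0, 0, 0, 0, 255]
    - [0, 0, 0, 0, 0, 0, 255]
    - [0, 0, 0, 0, 0, 0, 255]
    - [0, 0, 0, 0, 0, 0, 255]
    - [0, 0, 0, 0, 0, 0, 255]
    - [0, 0, 0, 0, 0, 0, 255]

```text
time_s: 10.2
position: [0.5962, 0.0882, 0.1091]
orientation: [180.0, 0.1, -12.0]
ft_force: [-7.0, 2.2, 3.0]
finger_gap: 0.0103
grasp_force: 59.1
```

```bash
cat > st.py <<'E'
from h import *
np.set_printoptions(precision=4,suppress=True)
F=[];M=[]
for i in range(4):
    s=capture("scene");o=observe();F.append(o["ft_force"]);M.append(o["moment"])
print(np.array(o["position"]),np.array(o["orientation"]),np.mean(F,0),np.std(F,0),np.mean(M,0),o["time_s"])
E
python3 st.py
```

```text
[0.5962 0.0883 0.1091] [-179.9972    0.0457  -12.0442] [-6.5082  0.691   2.8439] [0.4654 0.3866 0.3891] [ 0.2427  1.514  -0.0157] 10.4
```

drive_tool:
  rows:
    - [-0.0008, 0.0002, 0, 0, 0, 0, 255]
    - [0, 0, 0, 0, 0, 0, 255]
    - [0, 0, 0.001, 0, 0, 0, 255]
    - [0, 0, 0.001, 0, 0, 0, 255]
    - [0, 0, 0, 0, 0, 0, 255]
    - [0, 0, 0, 0, 0, 0, 255]
    - [0, 0, 0, 0, 0, 0, 255]
    - [0, 0, 0, 0, 0, 0, 255]
    - [0, 0, 0, 0, 0, 0, 255]
    - [0, 0, 0, 0, 0, 0, 255]

```text
time_s: 11.4
position: [0.5959, 0.0882, 0.1068]
orientation: [-180.0, -0.0, -12.0]
ft_force: [-4.9, 1.1, 1.7]
finger_gap: 0.0104
grasp_force: 58.9
```

```bash
python3 st.py
```

```text
[0.5959 0.0882 0.1068] [-179.9955   -0.0036  -12.0473] [-3.9256  1.7664  1.6708] [0.7835 0.3592 0.6445] [0.4491 0.9927 0.0248] 11.6
```

It's sliding on: 6 mm engaged with less force than it takes to start the spring.

drive_tool:
  rows:
    - [-0.0004, 0.0001, 0.001, 0, 0, 0, 255]
    - [0, 0, 0.001, 0, 0, 0, 255]
    - [0, 0, 0.001, 0, 0, 0, 255]
    - [0, 0, 0.001, 0, 0, 0, 255]
    - [0, 0, 0.001, 0, 0, 0, 255]
    - [0, 0, 0.001, 0, 0, 0, 255]
    - [0, 0, 0.0005, 0, 0, 0, 255]
    - [0, 0, 0, 0, 0, 0, 255]
    - [0, 0, 0, 0, 0, 0, 255]
    - [0, 0, 0, 0, 0, 0, 255]

```text
time_s: 12.6
position: [0.5956, 0.0881, 0.1002]
orientation: [-180.0, -0.0, -12.0]
ft_force: [-1.4, 1.4, -1.6]
finger_gap: 0.0108
grasp_force: 58.6
```

```bash
python3 st.py
```

```text
[0.5956 0.0881 0.1003] [-179.9998   -0.0102  -12.0454] [-0.764   0.7998 -1.8458] [0.3836 0.1796 0.4454] [0.3732 0.1586 0.0137] 12.8
```

drive_tool:
  rows:
    - [0, 0, 0.001, 0, 0, 0, 255]
    - [0, 0, 0.001, 0, 0, 0, 255]
    - [0, 0, 0.001, 0, 0, 0, 255]
    - [0, 0, 0.001, 0, 0, 0, 255]
    - [0, 0, 0.001, 0, 0, 0, 255]
    - [0, 0, 0.0005, 0, 0, 0, 255]
    - [0, 0, 0, 0, 0, 0, 255]
    - [0, 0, 0, 0, 0, 0, 255]
    - [0, 0, 0, 0, 0, 0, 255]
    - [0, 0, 0, 0, 0, 0, 255]

```text
time_s: 13.8
position: [0.5957, 0.0881, 0.0956]
orientation: [-180.0, -0.0, -12.1]
ft_force: [-4.5, 1.9, 10.7]
finger_gap: 0.0109
grasp_force: 60.3
```

```bash
python3 st.py
```

```text
[0.5957 0.0881 0.0956] [-179.9768   -0.0447  -12.0515] [-3.8821  1.3988 10.0719] [0.3882 0.02   0.3899] [0.243  0.8664 0.0262] 14.0
```

drive_tool:
  rows:
    - [0, 0, 0.0005, 0, 0, 0, 255]
    - [0, 0, 0.0005, 0, 0, 0, 255]
    - [0, 0, 0, 0, 0, 0, 255]
    - [0, 0, 0, 0, 0, 0, 255]
    - [0, 0, 0, 0, 0, 0, 255]
    - [0, 0, 0, 0, 0, 0, 255]
    - [0, 0, 0, 0, 0, 0, 255]
    - [0, 0, 0, 0, 0, 0, 255]
    - [0, 0, 0, 0, 0, 0, 255]
    - [0, 0, 0, 0, 0, 0, 255]

```text
time_s: 15.0
position: [0.5958, 0.0881, 0.0954]
orientation: [-180.0, -0.1, -12.1]
ft_force: [-6.1, 0.0, 17.5]
finger_gap: 0.0106
grasp_force: 61.5
```

```bash
python3 st.py; python3 - <<'E'
from h import *
I=capture("scene")["image"][170:240,390:480,::-1];cv2.imwrite("pics/i0.png",cv2.resize(I,(720,560),interpolation=cv2.INTER_CUBIC))
E
```

```text
[0.5958 0.0881 0.0954] [-179.9543   -0.0677  -12.0567] [-6.4608  0.8991 18.5446] [0.2135 0.3197 0.4878] [ 0.1979  1.4384 -0.006 ] 15.2
```

View pics/i0.png

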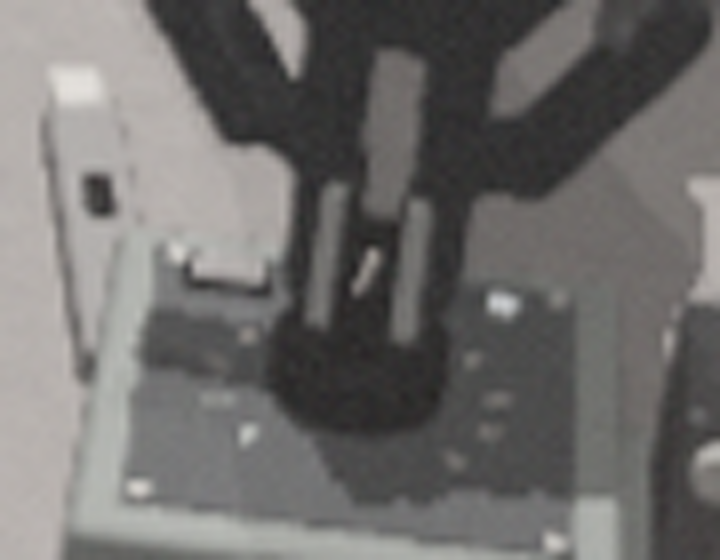

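The knob sits just above the panel at about scene pixel (435,215). The extra 1 mm of push moved it only 0.2 mm and raised the force to about 18 N, so the control is at its stop.

```bash
python3 -c "
from cell import *
print(hand_in())"
```

```text
the job is handed in; nothing more can be done
None
```

The black pointer knob is on the D-shaft with the flats lined up and pushed fully home. The control is pressed to its stop with the knob still gripped, and the job was handed in at about 15 s of the 48 s allowed; no verdict came back.

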